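# Hold a tube rack square in the corner of a pipetting station

### The arm

A 6-joint arm with a two-finger parallel gripper is mounted at the origin on the work surface. World frame = base frame: x ahead of the robot, y to its left, z up, the work surface at z = 0. Lengths are in m, angles in rad, forces in N, time in s.
With the tool pointing down it reaches from about 0.3 to 0.875 m from the base axis. Payload 6.4 kg.
Tool frame: the origin (TCP) lies midway between the tips of the shut fingers; the grasp point (between the pads) lies ctrl.grip_depth behind it (ctrl.grip_depth is the distance from the TCP to the grasp point, in m); x points along the fingers, y is the direction in which the jaws open and shut, and the axes are right-handed (so a half turn about x gives the same grasp; the last joint's range is limited). The gripper opens to 85 mm and grips with 20 to 120 N. Pads are 22 mm wide; open, the fingers measure 114 mm over their backs; the gripper's body (76 mm by 85 mm) begins 54 mm behind the grasp point. The pads swing forward as they close: fully open they stand 13 mm farther back than shut.
Start: joints at [0.905, 0.181, 1.607, -0, 1.354, -0.206], TCP at [0.255, 0.515, 0.231] pointing down, gripper open.
Joint ranges: [-2.99, 2.99], [-0.89, 2.07], [0.3, 2.58], [-1.14, 4.28], [0, 2.63], [-3.12, 3.12]. Speed limits (rad/s): [2.57, 2.57, 3.01, 3.14, 3.14, 3.14].

### API

Orientations are given as a unit quaternion [w, x, y, z].
In Python, from bench import ctrl gives the robot as it stands.
- The arm moves only by the tool carry_out, never from a script. Its argument "motion" is one flat list of numbers, 7 for each row, row after row: the turn, a rotation vector about the tool's x, y, z in degrees, then the shift along the tool's x, y, z in m, then the gripper's target within -1 to 1 (shut at 1, half-way at 0, fully open at -1). A call has 1 to 10 rows; each row shifts and turns the pose as measured when the row begins, along the tool's axes as they then stand; what a row does not reach is not made up. A row lasts 1/10 s, in which the tool goes at most 50 mm and 8.59 degrees, less where a joint would pass 70% of its speed; a pose out of reach is approached as far as the arm can. A call with a gripper value outside its range is refused whole. The fingers move at their own pace and stop on an object; the grip force is fixed at half the most. Time passes only in rows, so rows that do not move let the fingers close. It gives the time, the measured TCP pose, the force and the opening at its end, in the units of the state.
- ctrl.get_obs(): the state, without advancing time (a new reading comes with each control period).
- ctrl.camera(name): name is "scene" or "top" or "wrist"; returns the picture (400x640x3 uint8, blue, green, red); there is no depth.
- ctrl.camera_params(name): a dict with "mtx" (3x3 intrinsics, pixels), "pose" (4x4, takes a point from camera to world coordinates); the wrist camera has in their place "hand_eye" (4x4, takes a point from camera to tool coordinates, whose origin is the TCP and whose axes are the tool frame's). Camera axes: x right, y down, z forward; pixel columns grow to the right and rows downward; lengths in m; the calibration is good to about 2 mm. The wrist camera is an equidistant fisheye: a pixel r from the principal point sees the ray r / f radians off the axis. A picture is of the moment at which its call begins: read the wrist's pose just before it. camera_params takes no time and is no camera call.
- ctrl.hand_in(): hands the job in, once; it reports no verdict.
Trained networks look in the newest picture that a camera, given by its name, has taken for a name from the list of things; names that differ only in an ending like _2 or _b are one class to them, and where a whole thing is asked for, a point or a joint stands for the part that bears it (a point fixed in the world has none). Each returns a list of dicts, best first, with "conf" (0 to 1); they miss things now and then, are a little off and sometimes report something else, mostly with a low value. They report only what shows in the picture. A call takes as long as a camera call. They do not tell look-alikes from the thing itself.
- ctrl.boxes_of(camera, thing): "point" ([x, y, z] in m, in the coordinates of the camera as it stood for that picture, good to about 4 mm: the middle of the surface that is visible of it).
- ctrl.trace(camera, thing): "pixels" (400x640 bool, what is visible of it).
- ctrl.landmark_of(camera, thing): "point" ([x, y, z] in m, in the coordinates of the camera as it stood for that picture, good to about 4 mm: a listed point, or the origin of a listed thing).
The state is a dict: "time_s": time; "q": joint angles; "dq": joint speeds; "joint_efforts": joint torques, N m; "eef_pos": TCP position; "eef_rot": TCP orientation; "wrist_force": force on the tool from outside, world axes, zero at the start; "torque": the same for the moment, N m; "opening": opening from 0.0 (shut) to 1.0 (fully open).
Only numpy, scipy, OpenCV 4.12 (cv2) and the standard library are available. Lean on these libraries where they do the work, as an engineer would, in place of code of your own. Each camera call takes 0.05 s, during which the arm holds its last target. There are 200 camera calls.

### The job

Bring the loose tube rack upright to the pipetting station and set it flat on the bench in the corner between the long fence and the square stop block: long side flush against the fence, end touching the block. Then press it down and against the fence together with one firm diagonal push, about 10 newtons each way, and finish while still holding it pressed like that. Leave the bottle, beaker and tip box where they stand.

Things in the scene. Friction and masses are not known exactly. Their poses are not given: they have to be found in the camera images.
- rack_mid (a point): Loose white tube rack, slick plastic (friction on bench about 0.2), 0.3-0.5 kg, same either way round: block 70 (x) by 120 (y) by 40 mm high; along the middle of its top an upright handle plate 14 thick (x), 80 long (y), 50 tall, 90 mm overall, to grip from above across its thickness. Tubes stand 6 mm above the block 25 mm either side of the handle. Point at the centre, 45 mm above the underside; z up.
- fence: Fixed aluminium angle: upright plate 12 mm thick (x), 300 long (y), 40 high; 5 mm thick foot on the +x side out to x = 36 mm. Origin: centre of the plate's underside, at bench height. Working face at x = -6 mm, facing -x (towards the robot). With the rack's 120 mm side flat on it and its end on the stop block, the rack's centre is at x = -41, y = +60 or -60 mm.
- stop: Fixed square aluminium block 70 (x) by 30 (y) by 40 mm high in front of one end of the fence, touching its working face; centre at x = -41, y = +135 or -135 mm in the fence's frame, axes parallel. Origin: centre of underside. The rack's 70 mm end touches its side facing the fence's middle; rack and block centres are then 75 mm apart.
- post: A fixed round aluminium clamp post, 20 mm diameter, 40 mm high with a 32 mm wide, 6 mm high foot, in front of the other end of the fence (the end without the stop block). Not used. Origin at the centre of its underside.
- bottle_mid (a point): Bystander: amber reagent bottle, 60 mm diameter, 120 mm high. Point at its centre. Leave alone.
- beaker_mid (a point): Bystander: glass beaker, 66 mm diameter, 85 mm high. Point at its centre. Leave alone.
- tipbox_mid (a point): Bystander: grey pipette-tip box, 115 by 80 mm, about 56 mm high. Point at its centre, 25 mm above the bench. Leave alone.
Mind the look-alikes: they are no part of the job. What is shaped like the stop but black or green is not meant.

How it is judged:
By the outcome, as a careful person would: the job done as asked, in the order asked, and still so for the second after the job is handed in, while the arm keeps its last pose, push and grip.
It also fails if it takes over 45 s, if anything falls off the work surface, if the arm or the gripper's body presses on something with over 40 N, if the wrist force passes 120 N, or if a joint passes its speed limit or range.

## Working session

There is one attempt and no reset: what is moved stays moved. The work goes in short steps, Python scripts to look and compute and a tool call to move; the robot and the scene stay as the last step left them, time stands still between calls to the robot, and variables do not carry over. Pictures are saved under pics/ and viewed, about 8 in all and at most 12, crops included, and the job is handed in when it is done.

Besides the shell and the picture viewer there is one more tool, called after "Request:" in YAML: its name, and indented under it one key for each argument. carry_out: Moves the arm, as the interface text tells. Its arguments: {"type":"object","properties":{"motion":{"type":"array"}},"required":["motion"]}

```bash
mkdir -p pics; ls; cat > h.py <<'E'
import numpy as np, cv2
from bench import ctrl
def W(cam,p):
    P=ctrl.camera_params(cam)["pose"]; return (np.array(P)@np.r_[p,1])[:3]
def pix(cam,w):
    c=ctrl.camera_params(cam); p=np.linalg.inv(np.array(c["pose"]))@np.r_[w,1]; u=np.array(c["mtx"])@p[:3]; return u[:2]/u[2]
E
python3 - <<'E'
from h import *
o=ctrl.get_obs(); print({k:np.round(v,3).tolist() for k,v in o.items()}, ctrl.grip_depth)
a=ctrl.camera("scene"); b=ctrl.camera("top")
cv2.imwrite("pics/scene.png",a); cv2.imwrite("pics/top.png",b)
for cam in("top","scene"):
  for t in("rack_mid","fence","stop","post","bottle_mid","beaker_mid","tipbox_mid"):
    for d in ctrl.landmark_of(cam,t)[:4]:
        w=W(cam,d["point"]); print(cam,t,round(d["conf"],2),w.round(3),pix(cam,w).round())
for c in("top","scene","wrist"): print(c,{k:np.round(v,3).tolist() for k,v in ctrl.camera_params(c).items()})
E
```

```text
pics
{'time_s': 0.0, 'q': [0.905, 0.182, 1.608, 0.0, 1.354, -0.206], 'dq': [0.0, 0.001, 0.001, 0.0, 0.0, -0.0], 'joint_efforts': [-0.001, -44.489, -35.132, -0.001, 0.009, 0.0], 'eef_pos': [0.255, 0.515, 0.23], 'eef_rot': [0.688, 0.161, 0.689, -0.162], 'wrist_force': [0.222, -1.084, -0.465], 'torque': [-0.009, 0.002, -0.014], 'opening': 1.0} 0.0187
top rack_mid 0.97 [ 0.5   -0.309  0.047] [462. 235.]
top fence 0.91 [0.657 0.062 0.002] [315. 179.]
top stop 0.9 [ 0.654 -0.077  0.003] [367. 179.]
top stop 0.71 [ 0.611 -0.175  0.002] [403. 194.]
top stop 0.55 [ 0.84  -0.098  0.002] [372. 111.]
top stop 0.5 [ 0.72  -0.214  0.054] [422. 150.]
top post 0.55 [ 0.582  0.184 -0.   ] [271. 208.]
top bottle_mid 0.63 [ 0.717 -0.211  0.055] [420. 151.]
top beaker_mid 0.74 [0.38  0.05  0.042] [322. 285.]
top tipbox_mid 0.9 [0.376 0.381 0.024] [197. 287.]
scene rack_mid 0.9 [ 0.502 -0.309  0.044] [237. 130.]
scene fence 0.67 [0.654 0.063 0.001] [308. 236.]
scene stop 0.74 [ 0.654 -0.078  0.001] [264. 209.]
scene stop 0.71 [0.657 0.063 0.006] [307. 235.]
scene stop 0.66 [ 0.84  -0.1   -0.002] [205. 25
[... 294 characters left out ...]
0.31   0.048] [237. 128.]
scene tipbox_mid 0.58 [0.371 0.377 0.024] [480. 216.]
top {'mtx': [[377.313, 0.0, 313.881], [0.0, 377.313, 199.241], [0.0, 0.0, 1.0]], 'pose': [[-0.022, -0.998, 0.062, 0.539], [-0.999, 0.024, 0.032, 0.034], [-0.033, -0.061, -0.998, 1.022], [0.0, 0.0, 0.0, 1.0]]}
scene {'mtx': [[450.061, 0.0, 320.411], [0.0, 450.061, 202.565], [0.0, 0.0, 1.0]], 'pose': [[-0.598, 0.611, -0.519, 1.154], [0.801, 0.451, -0.392, 0.48], [-0.006, -0.65, -0.76, 0.884], [0.0, 0.0, 0.0, 1.0]]}
wrist {'mtx': [[309.707, 0.0, 321.468], [0.0, 309.707, 198.994], [0.0, 0.0, 1.0]], 'hand_eye': [[-0.0, -0.288, 0.958, -0.142], [1.0, -0.0, 0.0, 0.001], [0.0, 0.958, 0.288, -0.074], [0.0, 0.0, 0.0, 1.0]]}
```

```bash
python3 - <<'E'
from h import *
b=cv2.imread("pics/top.png"); cv2.imwrite("pics/topc.png",cv2.resize(b[80:320,170:490],None,fx=2.5,fy=2.5,interpolation=cv2.INTER_CUBIC))
E
```

```text
(no output)
```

View pics/topc.png

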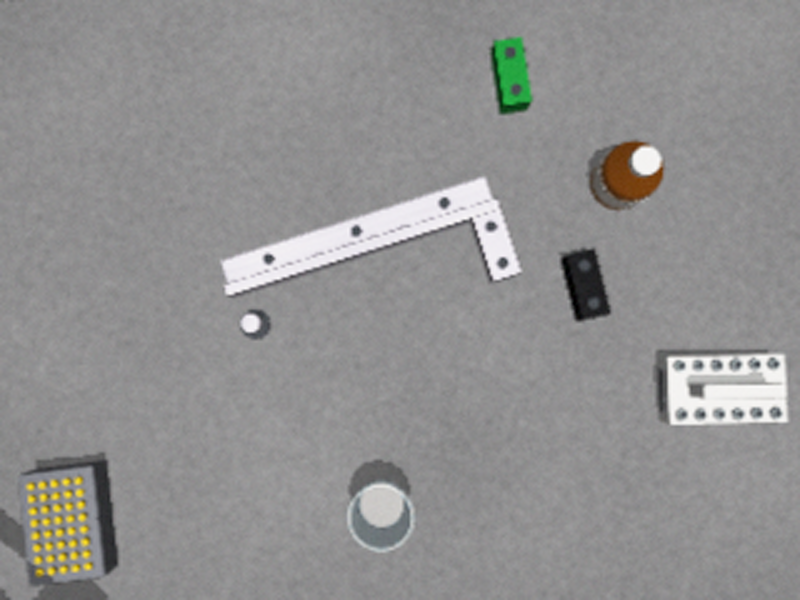

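View pics/scene.png

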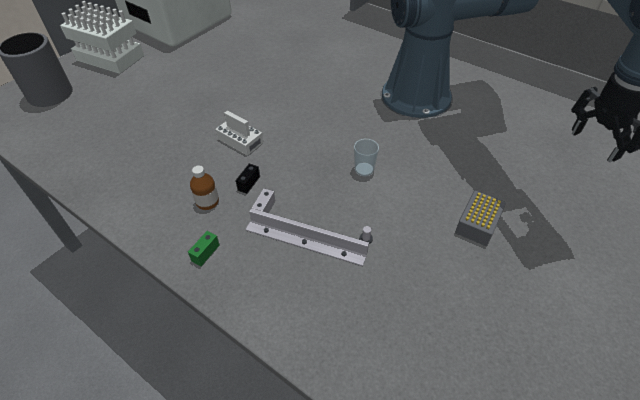

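Candidates for the stop (top image): white/aluminium (369,178), touching the fence end; black (403,194); green (375,110). The aluminium one at (369,178) fits: it touches the working face and sits 135 mm along the fence, and the enlarged crop confirms this. The rack is at (460,236), with its handle along world y. The white rack at far left of the scene image is off in the background.

```bash
cat >> h.py <<'E'
from scipy.spatial.transform import Rotation as R
def tool():
    o=ctrl.get_obs(); q=o["eef_rot"]; return np.array(o["eef_pos"]),R.from_quat([q[1],q[2],q[3],q[0]])
def ground(cam,uv,z):
    c=ctrl.camera_params(cam); P=np.array(c["pose"]); uv=np.asarray(uv,float).reshape(-1,2)
    d=(np.linalg.inv(c["mtx"])@np.c_[uv,np.ones(len(uv))].T).T@P[:3,:3].T
    return P[:3,3]+d*((z-P[2,3])/d[:,2])[:,None]
def down(yaw): # tool x down, tool y at angle yaw in world
    c,s=np.cos(yaw),np.sin(yaw); return R.from_matrix(np.c_[[0,0,-1],[c,s,0],np.cross([0,0,-1],[c,s,0])])
def go(tgt,yaw):
    p,r=tool(); print("pos",p.round(4),"tooly yaw",np.degrees(np.arctan2(*r.as_matrix()[1::-1,1])).round(2),"x",r.as_matrix()[:,0].round(4))
    print("turn",(r.inv()*down(yaw)).as_rotvec(True).round(2),"shift tool",r.inv().apply(np.array(tgt)-p).round(4))
E
python3 - <<'E'
from h import *
ctrl.camera("top")
for t,z in(("fence",.005),("stop",.04),("rack_mid",.04)):
    for d in ctrl.trace("top",t)[:3]:
        m=d["pixels"].astype(np.uint8); c=max(cv2.findContours(m,0,2)[0],key=cv2.contourArea)
        w=ground("top",c.reshape(-1,2),z)[:,:2]
        print(t,round(d["conf"],2),cv2.minAreaRect((w*1000).astype(np.float32)))
go([.5,-.309,.2],0); go([.5,-.309,.2],np.pi)
E
```

```text
fence 0.89 ((668.3975830078125, 69.00084686279297), (45.892234802246094, 309.5910339355469), 15.915589332580566)
stop 0.79 ((831.5166625976562, -96.26545715332031), (78.43323516845703, 38.374114990234375), 7.36067008972168)
stop 0.71 ((652.0391235351562, -74.7397232055664), (70.8455810546875, 33.0106201171875), 15.37912368774414)
stop 0.69 ((607.7174072265625, -166.85955810546875), (67.77320098876953, 35.63001251220703), 11.898909568786621)
rack_mid 0.84 ((498.1821594238281, -301.7724304199219), (131.87184143066406, 68.97208404541016), 88.84429931640625)
pos [0.2552 0.5153 0.2313] tooly yaw 63.66 x [ 0.  0. -1.]
turn [63.66  0.   -0.  ] shift tool [ 0.0313 -0.6301  0.5852]
pos [0.2552 0.5153 0.2313] tooly yaw 63.66 x [ 0.  0. -1.]
turn [-116.34    0.      0.  ] shift tool [ 0.0313 -0.6301  0.5852]
```

Request:
carry_out:
  motion: [8, 0, 0, 0, 0, 0, -1, 8, 0, 0, 0, 0, 0, -1, 8, 0, 0, 0, 0, 0, -1, 8, 0, 0, 0, 0, 0, -1, 8, 0, 0, 0, 0, 0, -1, 8, 0, 0, 0, 0, 0, -1, 8, 0, 0, 0, 0, 0, -1, 8, 0, 0, 0, 0, 0, -1]

```text
time_s: 1.8
eef_pos: [0.2552, 0.5153, 0.2313]
eef_rot: [0.488, 0.512, 0.488, -0.512]
wrist_force: [-0.1, 0.1, 0.6]
opening: 1.0
```

Request:
carry_out:
  motion: [0, 0, 0, 0, 0.013, 0.041, -1, 0, 0, 0, 0, 0.013, 0.041, -1, 0, 0, 0, 0, 0.013, 0.041, -1, 0, 0, 0, 0, 0.013, 0.041, -1, 0, 0, 0, 0, 0.013, 0.041, -1, 0, 0, 0, 0, 0.013, 0.041, -1, 0, 0, 0, 0, 0.013, 0.041, -1, 0, 0, 0, 0, 0.013, 0.041, -1, 0, 0, 0, 0, 0.013, 0.041, -1, 0, 0, 0, 0, 0.013, 0.041, -1]

```text
time_s: 2.8
eef_pos: [0.3658, 0.0894, 0.2317]
eef_rot: [0.49, 0.513, 0.488, -0.509]
wrist_force: [1.0, 0.3, 0.2]
opening: 1.003
```

Request:
carry_out:
  motion: [0, 0, 0, 0, 0.013, 0.041, -1, 0, 0, 0, 0, 0.013, 0.041, -1, 0, 0, 0, 0, 0.013, 0.041, -1, 0, 0, 0, 0, 0.013, 0.041, -1, 0, 0, 0, 0, 0.013, 0.041, -1, 0, 0, 0, 0, 0.013, 0.041, -1, 0, 0, 0, 0, 0.013, 0.041, -1, 0, 0, 0, 0, 0.013, 0.041, -1]

```text
time_s: 3.6
eef_pos: [0.4565, -0.2589, 0.2351]
eef_rot: [0.492, 0.515, 0.484, -0.508]
wrist_force: [0.3, 0.6, 0.6]
opening: 1.0
```

```bash
cat >> h.py <<'E'
def wristW(p):
    t,r=tool(); H=np.array(ctrl.camera_params("wrist")["hand_eye"]); return t+r.apply((H@np.r_[p,1])[:3])
def wground(uv,z):
    c=ctrl.camera_params("wrist"); K=np.array(c["mtx"]); H=np.array(c["hand_eye"]); t,r=tool()
    d=(np.asarray(uv,float).reshape(-1,2)-K[:2,2])/K[0,0]; th=np.linalg.norm(d,axis=1)+1e-9
    v=np.c_[d*(np.sin(th)/th)[:,None],np.cos(th)]; v=r.apply(v@H[:3,:3].T); o=t+r.apply(H[:3,3])
    return o+v*((z-o[2])/v[:,2])[:,None]
E
python3 - <<'E'
from h import *
p0=tool(); a=ctrl.camera("wrist"); cv2.imwrite("pics/w1.png",a)
for d in ctrl.landmark_of("wrist","rack_mid"): print(d["conf"],wristW(d["point"]).round(4))
for d in ctrl.trace("wrist","rack_mid")[:1]:
    c=max(cv2.findContours(d["pixels"].astype(np.uint8),0,2)[0],key=cv2.contourArea)
    print(cv2.minAreaRect((wground(c.reshape(-1,2),.04)[:,:2]*1000).astype(np.float32)))
go([.5,-.309,.2],np.radians(-1.2))
E
```

```text
0.89 [ 0.4974 -0.3135  0.0384]
((496.8476257324219, -306.78997802734375), (70.23846435546875, 132.2896270751953), 0.12141638994216919)
pos [ 0.4563 -0.2591  0.2345] tooly yaw -2.86 x [ 1.420e-02 -1.000e-04 -9.999e-01]
turn [-1.66 -0.02 -0.82] shift tool [0.0352 0.0457 0.0476]
```

View pics/w1.png

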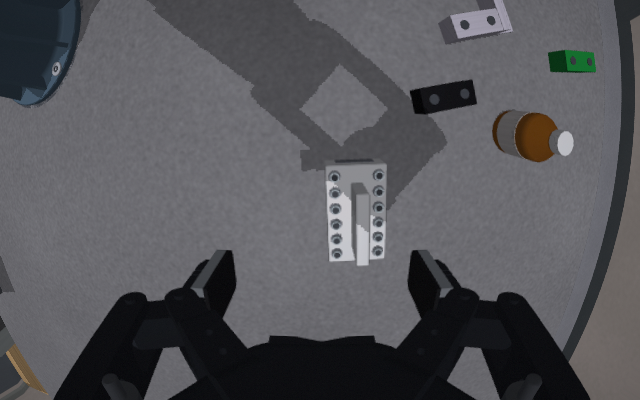

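The wrist picture shows the rack below and ahead, with block-top corners at about (327,165), (386,163) and (330,262), and handle top spanning (357..369, 194..265).

```bash
python3 - <<'E'
from h import *
h=wground([[357,194],[369,194],[357,265],[369,264]],.09); b=wground([[327,166],[386,163],[330,262],[386,259]],.04)
print((h*1000).round(1),h.mean(0)); print((b*1000).round(1),b.mean(0))
E
```

```text
[[ 492.1 -267.6   90. ]
 [ 503.9 -268.2   90. ]
 [ 491.4 -345.4   90. ]
 [ 504.2 -345.2   90. ]] [ 0.49790858 -0.30661779  0.09      ]
[[ 465.5 -248.1   40. ]
 [ 531.8 -247.6   40. ]
 [ 463.9 -366.9   40. ]
 [ 533.8 -367.9   40. ]] [ 0.49878537 -0.30763198  0.04      ]
```

Request:
carry_out:
  motion: [-2.9, 0, -0.8, 0, 0, 0, -1, 0, 0, 0, 0.017, 0.021, 0.024, -1, 0, 0, 0, 0.017, 0.021, 0.024, -1, 0, 0, 0, 0, 0, 0, -1]

```text
time_s: 4.15
eef_pos: [0.4991, -0.3039, 0.1998]
eef_rot: [0.501, 0.499, 0.502, -0.498]
wrist_force: [-0.3, 0.4, 0.1]
opening: 1.0
```

```bash
python3 - <<'E'
from h import *
go([.498,-.307,.055],0)
E
```

```text
pos [ 0.4991 -0.3039  0.1998] tooly yaw 0.28 x [-4.e-04  2.e-03 -1.e+00]
turn [ 0.28 -0.12  0.02] shift tool [ 0.1448 -0.001   0.0034]
```

Request:
carry_out:
  motion: [0.3, 0, 0, 0.03, -0.001, 0.003, -1, 0, 0, 0, 0.03, 0, 0, -1, 0, 0, 0, 0.03, 0, 0, -1, 0, 0, 0, 0.03, 0, 0, -1, 0, 0, 0, 0.025, 0, 0, -1, 0, 0, 0, 0, 0, 0, -1]

```text
time_s: 4.75
eef_pos: [0.4988, -0.2984, 0.0549]
eef_rot: [0.501, 0.499, 0.502, -0.497]
wrist_force: [-0.6, 1.0, -0.5]
opening: 1.0
```

Request:
carry_out:
  motion: [0, 0, 0, 0, 0, 0, 1, 0, 0, 0, 0, 0, 0, 1, 0, 0, 0, 0, 0, 0, 1, 0, 0, 0, 0, 0, 0, 1, 0, 0, 0, 0, 0, 0, 1, 0, 0, 0, 0, 0, 0, 1, 0, 0, 0, 0, 0, 0, 1, 0, 0, 0, 0, 0, 0, 1]

```text
time_s: 5.55
eef_pos: [0.5012, -0.2983, 0.0618]
eef_rot: [0.505, 0.499, 0.499, -0.497]
wrist_force: [1.3, -0.4, -0.9]
opening: 0.151
```

Request:
carry_out:
  motion: [0, 0, 0, -0.015, 0, 0, 1, 0, 0, 0, -0.025, 0, 0, 1, 0, 0, 0, -0.03, 0, 0, 1, 0, 0, 0, -0.03, 0, 0, 1, 0, 0, 0, 0, 0, 0, 1]

```text
time_s: 6.05
eef_pos: [0.4991, -0.2971, 0.1661]
eef_rot: [0.503, 0.499, 0.501, -0.497]
wrist_force: [0.4, -0.2, -2.4]
opening: 0.156
```

```bash
python3 - <<'E'
from h import *
go([.498,-.307,.16],0); print(ctrl.get_obs()["wrist_force"],ctrl.get_obs()["torque"])
a=ctrl.camera("wrist"); cv2.imwrite("pics/w2.png",a)
d=ctrl.landmark_of("wrist","rack_mid")
H=np.array(ctrl.camera_params("wrist")["hand_eye"])
for x in d: print(x["conf"],(H@np.r_[x["point"],1])[:3].round(4),wristW(x["point"]).round(4))
E
```

```text
pos [ 0.4991 -0.2971  0.1661] tooly yaw 0.44 x [ 3.8e-03  7.0e-04 -1.0e+00]
turn [ 0.44 -0.04 -0.22] shift tool [ 0.0061 -0.0012  0.0099]
[ 0.37818958 -0.21660251 -2.42814815] [-0.05028766 -0.07724948  0.00473398]
```

View pics/w2.png

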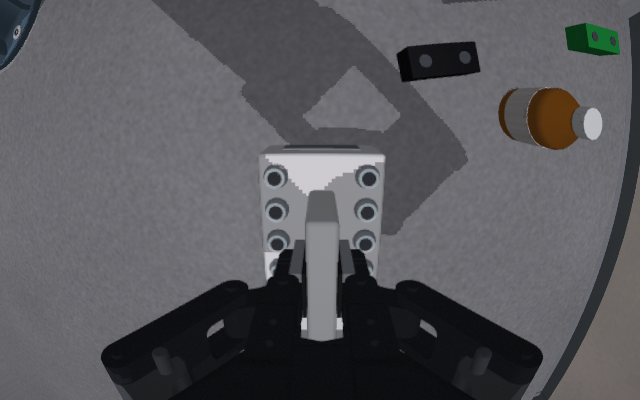

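```bash
python3 - <<'E'
from h import *
c=ctrl.camera_params("wrist"); K=np.array(c["mtx"]); H=np.array(c["hand_eye"])
def ray(uv):
    d=(np.array(uv,float)-K[:2,2])/K[0,0]; th=np.linalg.norm(d); return H[:3,:3]@np.r_[d*np.sin(th)/th,np.cos(th)]
for a,b,L in(((261,154),(385,154),.07),((270,147),(378,146),.07),((306.5,224),(337.5,224),.014),((311,191),(334,191),.014)):
    u,v=ray(a),ray(b); s=L/abs(u[1]-v[1]); print((H[:3,3]+s*u).round(4),(H[:3,3]+s*v).round(4))
def pj(p):
    q=np.linalg.inv(H)@np.r_[p,1]; r=np.hypot(q[0],q[1]); th=np.arctan2(r,q[2]); return (K[:2,2]+K[0,0]*th*q[:2]/r).round(1)
for off in (.006,.009,.012):
  for tz in(.055,.06,.065):
   print(off,tz,pj([tz-.04,-.035,off-.06]),pj([tz-.04,.035,off-.06]),pj([tz,-.035,off-.06]),pj([tz-.09,-.007,off-.04]),pj([tz-.04,.007,off-.04]))
E
```

```text
[ 0.0295 -0.0343 -0.0494] [ 0.0292  0.0357 -0.0495]
[ 0.0565 -0.0335 -0.05  ] [ 0.056   0.0365 -0.0508]
[-0.0116 -0.0069 -0.0234] [-0.0117  0.0071 -0.0234]
[ 0.0399 -0.0065 -0.0248] [ 0.0398  0.0075 -0.0249]
0.006 0.055 [254.  149.4] [389.4 149.4] [267.1 141.2] [302.9 220.3] [335.1 186.6]
0.006 0.06 [256.  148.2] [387.4 148.1] [268.4 140.4] [303.6 215.7] [334.7 184.3]
0.006 0.065 [257.8 147. ] [385.5 147. ] [269.7 139.6] [304.3 211.5] [334.3 182.1]
0.009 0.055 [254.2 155.1] [389.1 155.1] [267.3 145.8] [303.1 227.8] [335.  192.1]
0.009 0.06 [256.2 153.7] [387.2 153.7] [268.6 144.9] [303.8 223. ] [334.6 189.7]
0.009 0.065 [258.  152.4] [385.3 152.4] [269.8 144. ] [304.4 218.5] [334.3 187.3]
0.012 0.055 [254.5 160.8] [388.9 160.8] [267.4 150.4] [303.2 235.2] [335.  197.6]
0.012 0.06 [256.4 159.2] [386.9 159.2] [268.7 149.4] [303.9 230.2] [334.6 195. ]
0.012 0.065 [258.3 157.7] [385.1 157.7] [269.9 148.4] [304.6 225.5] [334.2 192.5]
```

The rack hangs level, gripped 10 mm off centre along the handle: its centre is at tool z about +0.0105 and its underside about 65 mm below the TCP. Next I go above the corner.

Request:
carry_out:
  motion: [-7.8, 0, 0, 0, 0, 0, 1, -7.8, 0, 0, 0, 0, 0, 1, 0, 0, 0, 0, 0.023, -0.034, 1, 0, 0, 0, 0, 0.023, -0.034, 1, 0, 0, 0, 0, 0.023, -0.034, 1, 0, 0, 0, 0, 0.023, -0.034, 1, 0, 0, 0, 0, 0.023, -0.034, 1, 0, 0, 0, 0, 0.023, -0.034, 1, 0, 0, 0, 0, 0.023, -0.034, 1, 0, 0, 0, 0, 0.023, -0.034, 1]

```text
time_s: 7.15
eef_pos: [0.5858, 0.0284, 0.1429]
eef_rot: [0.552, 0.424, 0.578, -0.427]
wrist_force: [-0.2, -0.7, -4.2]
opening: 0.15
```

```bash
python3 - <<'E'
from h import *
go([.605,.017,.10],np.radians(16)); print(ctrl.get_obs()["wrist_force"],ctrl.get_obs()["opening"])
a=ctrl.camera("wrist"); cv2.imwrite("pics/w3.png",a)
for t in("fence","stop"):
  for x in ctrl.landmark_of("wrist",t): print(t,round(x["conf"],2),wristW(x["point"]).round(4))
E
```

```text
pos [0.5858 0.0284 0.1429] tooly yaw 16.1 x [-0.032   0.0187 -0.9993]
turn [ 0.08 -1.54  1.46] shift tool [0.042  0.0164 0.0174]
[-0.20285162 -0.68081225 -4.24416226] 0.15017749145732875
fence 0.74 [ 0.6529  0.0709 -0.0034]
fence 0.23 [0.3791 0.0526 0.0416]
```

View pics/w3.png

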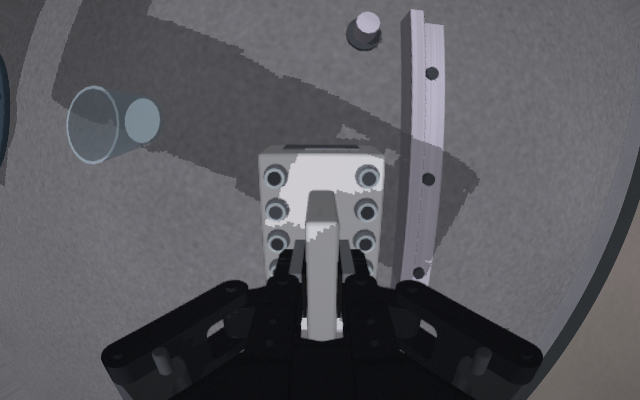

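```bash
python3 - <<'E'
from h import *
b=cv2.imread("pics/top.png"); g=cv2.cvtColor(b,6).astype(float)
def cen(g,u,v,r=4):
    u,v=int(round(u)),int(round(v)); p=g[v-r:v+r+1,u-r:u+r+1]; w=np.clip(np.median(p)-30-p,0,None); y,x=np.mgrid[v-r:v+r+1,u-r:u+r+1]; return [(w*x).sum()/w.sum(),(w*y).sum()/w.sum()]
def show(n,w):
    d=w[0]-w[-1]; print(n,w.round(4).tolist(),"yaw",np.degrees(np.arctan2(-d[0],d[1])).round(2))
show("top holes",ground("top",[cen(g,*p) for p in((277.2,183.6),(312.4,172.4),(347.6,161.2))],.005))
show("top stop holes",ground("top",[cen(g,*p) for p in((366.4,170.4),(371.2,185.2))],.04))
a=cv2.imread("pics/w3.png"); g=cv2.cvtColor(a,6).astype(float)
show("wrist holes",wground([cen(g,*p,5) for p in((432,73),(428,179),(419,272))],.005))
# crease: working-face edge in top picture
m=[d for d in ctrl.trace("wrist","fence")][:1]
for d in m:
    px=d["pixels"]; rows=[r for r in range(30,270,20) if px[r].any()]; L=wground([[np.where(px[r])[0][0]-.5,r] for r in rows],0); 
    print((L[:,:2]*1000).round(1).tolist())
E
```

```text
top holes [[0.6483, 0.1658, 0.005], [0.6765, 0.0699, 0.005], [0.7047, -0.0264, 0.005]] yaw 16.35
top stop holes [[0.6729, -0.0722, 0.04], [0.6344, -0.0832, 0.04]] yaw -74.05
wrist holes [[nan, nan, nan], [nan, nan, nan], [nan, nan, nan]] yaw nan
[[608.4, 197.0], [614.6, 177.9], [619.8, 159.2], [625.2, 140.8], [630.7, 122.8], [636.4, 104.9], [641.4, 86.6], [647.6, 68.4], [653.2, 49.6], [658.2, 30.0], [664.6, 10.0], [669.5, -11.5]]<stdin>:4: RuntimeWarning: invalid value encountered in scalar divide
```

Request:
carry_out:
  motion: [-0.2, -1.5, 1.5, 0, 0, 0, 1, 0, 0, 0, 0.01, 0.011, 0.011, 1, 0, 0, 0, 0.01, 0.011, 0.011, 1, 0, 0, 0, 0, 0, 0, 1]

```text
time_s: 7.75
eef_pos: [0.6098, 0.0079, 0.118]
eef_rot: [0.564, 0.423, 0.567, -0.426]
wrist_force: [-0.5, 0.0, -3.6]
opening: 0.149
```

```bash
python3 - <<'E'
from h import *
go([.6114,.0148,.07],np.radians(16.3)); print(ctrl.get_obs()["wrist_force"],ctrl.get_obs()["time_s"])
E
```

```text
pos [0.6098 0.0079 0.118 ] tooly yaw 16.21 x [-6.e-03 -7.e-04 -1.e+00]
turn [-0.09 -0.06  0.34] shift tool [ 0.048   0.0038 -0.0062]
[-0.45774584  0.00403454 -3.57799625] 7.75
```

Request:
carry_out:
  motion: [-0.1, 0, 0.3, 0, 0, 0, 1, 0, 0, 0, 0.015, 0.001, -0.003, 1, 0, 0, 0, 0.015, 0.001, -0.002, 1, 0, 0, 0, 0.014, 0, 0, 1, 0, 0, 0, 0, 0, 0, 1]

```text
time_s: 8.25
eef_pos: [0.6067, 0.0119, 0.0686]
eef_rot: [0.563, 0.424, 0.567, -0.426]
wrist_force: [-0.9, 0.6, -3.7]
opening: 0.158
```

```bash
python3 - <<'E'
from h import *
go([.6114,.0148,.065],np.radians(16.3)); print(ctrl.get_obs()["wrist_force"],ctrl.get_obs()["torque"])
E
```

```text
pos [0.6067 0.0119 0.0686] tooly yaw 16.1 x [-0.0056  0.0017 -1.    ]
turn [-0.2  -0.18  0.28] shift tool [ 0.0036  0.0053 -0.0015]
[-0.91371875  0.60703727 -3.73645919] [-0.01043646  0.07234281 -0.04738558]
```

Request:
carry_out:
  motion: [-0.2, -0.2, 0.3, 0.002, 0, 0, 1, 0, 0, 0, 0.002, 0, 0, 1]

```text
time_s: 8.45
eef_pos: [0.6064, 0.0124, 0.0638]
eef_rot: [0.566, 0.424, 0.566, -0.424]
wrist_force: [-0.7, -0.5, -3.3]
opening: 0.155
```

Request:
carry_out:
  motion: [0, 0, 0, 0.002, 0, 0, 1]

```text
time_s: 8.55
eef_pos: [0.6067, 0.0125, 0.062]
eef_rot: [0.566, 0.424, 0.566, -0.424]
wrist_force: [-1.5, 1.3, 1.4]
opening: 0.15
```

Request:
carry_out:
  motion: [0, 0, 0, 0.002, 0, 0, 1]

```text
time_s: 8.65
eef_pos: [0.6075, 0.0124, 0.0617]
eef_rot: [0.567, 0.424, 0.565, -0.423]
wrist_force: [-6.4, 0.8, 14.7]
opening: 0.152
```

Request:
carry_out:
  motion: [0, 0, 0, -0.0005, 0.004, 0.003, 1, 0, 0, 0, 0, 0.004, 0.003, 1, 0, 0, 0, 0, 0.004, 0.003, 1]

```text
time_s: 8.95
eef_pos: [0.6233, 0.0071, 0.0641]
eef_rot: [0.568, 0.424, 0.565, -0.423]
wrist_force: [0.6, 0.5, -3.7]
opening: 0.155
```

```bash
python3 - <<'E'
from h import *
go([.630,.0046,.0618],np.radians(16.3)); o=ctrl.get_obs(); print(tool()[1].inv().apply(o["wrist_force"]),o["torque"])
E
```

```text
pos [0.6233 0.0071 0.0641] tooly yaw 16.43 x [ 0.0053 -0.0014 -1.    ]
turn [ 0.13  0.16 -0.27] shift tool [0.0024 0.0058 0.0043]
[ 3.75026897  0.68042196 -0.37539231] [ 0.03792123 -0.01091259  0.0101196 ]
```

Request:
carry_out:
  motion: [0.1, 0.2, -0.3, 0.002, 0, 0.001, 1, 0, 0, 0, 0.001, 0, 0.002, 1]

```text
time_s: 9.15
eef_pos: [0.6258, 0.0039, 0.0619]
eef_rot: [0.566, 0.424, 0.566, -0.424]
wrist_force: [-1.1, 2.1, 4.0]
opening: 0.152
```

Request:
carry_out:
  motion: [0, 0, 0, 0.0005, 0, 0.002, 1]

```text
time_s: 9.25
eef_pos: [0.6265, 0.0027, 0.062]
eef_rot: [0.566, 0.425, 0.566, -0.423]
wrist_force: [-4.8, 9.7, 8.3]
opening: 0.154
```

```bash
cat > s.py <<'E'
from h import *
go([.630,.0046,.0618],np.radians(16.3)); o=ctrl.get_obs(); print("F tool",tool()[1].inv().apply(o["wrist_force"]).round(2),np.round(o["torque"],2),o["time_s"])
E
python3 s.py
```

```text
pos [0.6265 0.0027 0.062 ] tooly yaw 16.3 x [ 0.0011  0.0023 -1.    ]
turn [ 0.   -0.11 -0.1 ] shift tool [ 0.0002  0.0039 -0.0008]
F tool [ -8.25  -1.88 -10.66] [ 1.19  0.53 -0.05] 9.25
```

The end contacts the stop block (10.7 N, where expected). Next I move to the fence.

Request:
carry_out:
  motion: [0, 0, 0, 0.0003, 0.002, 0.0005, 1]

```text
time_s: 9.35
eef_pos: [0.6278, 0.0033, 0.062]
eef_rot: [0.565, 0.425, 0.567, -0.423]
wrist_force: [-5.7, 2.6, 5.5]
opening: 0.153
```

Request:
carry_out:
  motion: [0, 0, 0, 0.0005, 0.0015, 0.0005, 1]

```text
time_s: 9.45
eef_pos: [0.6286, 0.0035, 0.062]
eef_rot: [0.564, 0.424, 0.567, -0.424]
wrist_force: [-7.6, 3.0, 7.6]
opening: 0.156
```

```bash
python3 s.py
```

```text
pos [0.6286 0.0035 0.062 ] tooly yaw 16.3 x [-0.0029  0.0036 -1.    ]
turn [ 0.   -0.24  0.1 ] shift tool [ 0.0002  0.0016 -0.0006]
F tool [-7.61 -6.43 -5.04] [-0.06  0.9  -0.19] 9.45
```

Request:
carry_out:
  motion: [0, -0.2, 0.1, 0.0005, 0.0015, 0.0003, 1]

```text
time_s: 9.55
eef_pos: [0.6295, 0.0038, 0.062]
eef_rot: [0.565, 0.424, 0.567, -0.424]
wrist_force: [-4.8, 0.2, 3.8]
opening: 0.152
```

Request:
carry_out:
  motion: [0, 0, 0, 0.0008, 0.0012, 0.0003, 1]

```text
time_s: 9.65
eef_pos: [0.6297, 0.0038, 0.062]
eef_rot: [0.565, 0.423, 0.567, -0.425]
wrist_force: [-11.3, 1.3, 12.3]
opening: 0.154
```

```bash
python3 s.py
```

```text
pos [0.6297 0.0038 0.062 ] tooly yaw 16.34 x [-4.7e-03  4.0e-04 -1.0e+00]
turn [ 0.04 -0.1   0.25] shift tool [ 0.0002  0.0006 -0.0007]
F tool [-12.29 -10.52  -4.41] [-0.25  1.54 -0.03] 9.65
```

```bash
python3 - <<'E'
from h import *
a=ctrl.camera("wrist"); b=ctrl.camera("top")
A=cv2.resize(a[90:300,230:470],None,fx=2,fy=2,interpolation=2); B=cv2.resize(b[130:230,260:400],None,fx=2.1*2,fy=4.2,interpolation=2)[:420,:588]
c=np.zeros((420,800,3),np.uint8); c[:,:480]=A; c[:,480:]=B[:,180:500]
cv2.imwrite("pics/c1.png",c)
E
python3 s.py
```

```text
pos [0.6297 0.0038 0.062 ] tooly yaw 16.34 x [-4.7e-03  5.0e-04 -1.0e+00]
turn [ 0.04 -0.1   0.25] shift tool [ 0.0002  0.0006 -0.0007]
F tool [-9.5  -7.96 -4.41] [-0.22  1.21 -0.02] 9.75
```

View pics/c1.png

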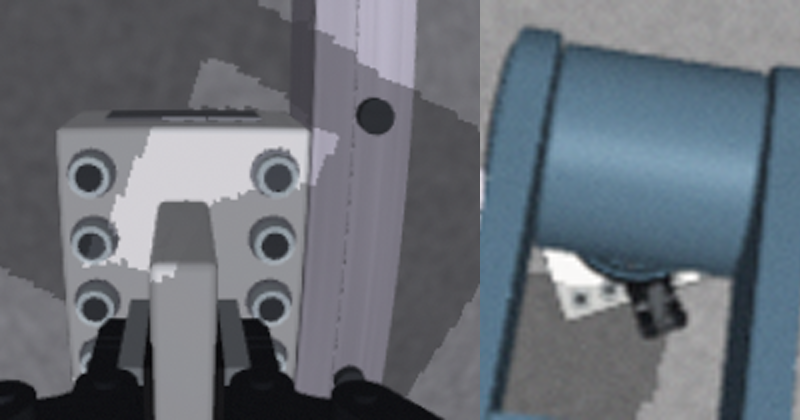

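The rack's edge coincides with the fence face (crop x≈310) with no visible gap. I'll relax briefly, then make one distinct diagonal push.

Request:
carry_out:
  motion: [0, -0.1, 0.2, 0, 0, 0.0002, 1]

```text
time_s: 9.85
eef_pos: [0.6295, 0.0035, 0.0623]
eef_rot: [0.566, 0.424, 0.566, -0.424]
wrist_force: [0.6, 0.8, -1.7]
opening: 0.148
```

Request:
carry_out:
  motion: [0, 0, 0, 0.001, 0.0015, 0.0002, 1]

```text
time_s: 9.95
eef_pos: [0.6296, 0.0038, 0.0619]
eef_rot: [0.565, 0.423, 0.567, -0.425]
wrist_force: [-15.2, 1.5, 18.2]
opening: 0.15
```

```bash
python3 s.py; python3 -c "
from h import *
for i in range(3): ctrl.camera('wrist')"; python3 s.py
```

```text
pos [0.6296 0.0038 0.0619] tooly yaw 16.36 x [-4.3e-03 -3.0e-04 -1.0e+00]
turn [ 0.06 -0.05  0.24] shift tool [ 0.0001  0.0006 -0.0007]
F tool [-18.09 -14.27  -5.7 ] [-0.24  2.14 -0.11] 9.95
pos [0.6296 0.0038 0.0619] tooly yaw 16.37 x [-4.5e-03 -5.0e-04 -1.0e+00]
turn [ 0.07 -0.05  0.26] shift tool [ 0.0001  0.0006 -0.0006]
F tool [-10.86  -9.78  -4.55] [-0.1   1.38 -0.09] 10.1
```

```bash
python3 -c "
from h import *
for i in range(8): ctrl.camera('wrist')
a=ctrl.camera('scene'); cv2.imwrite('pics/c2.png',cv2.resize(a[130:290,180:420],None,fx=3,fy=3,interpolation=2))"; python3 s.py
```

```text
pos [0.6296 0.0038 0.0619] tooly yaw 16.37 x [-4.4e-03 -4.0e-04 -1.0e+00]
turn [ 0.07 -0.05  0.25] shift tool [ 0.0001  0.0006 -0.0006]
F tool [-10.78  -9.69  -3.84] [-0.09  1.37 -0.07] 10.55
```

View pics/c2.png

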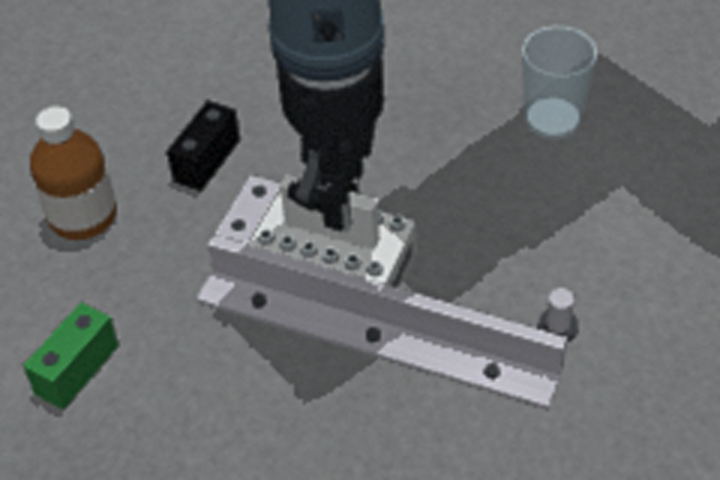

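The rack sits in the corner against the stop (245,210) and the fence, with its top level with the fence's. The forces hold steady, so I hand in.

```bash
python3 -c "
from h import *
print(ctrl.hand_in())"
```

```text
the job is handed in; nothing more can be done
None
```

I gripped the rack by its handle and set it upright on the bench in the corner by the aluminium stop block. I slid it first against the stop, then against the fence. After easing off briefly, I made one diagonal push and handed the job in while still holding it, at about 10.6 s.

**Forces:** The push settled at about 10.8 N down and 9.7 N against the fence, with about 4 N against the stop, and stayed steady for 0.5 s. As it began, it briefly peaked at about 18 N down and 14 N against the fence, well under the limits.

**Position:** The tool ended within about 1 mm of the expected position. Its yaw was 16.4°, against a measured fence yaw of 16.3°. The tool was at the same height as when it gripped the rack, so the rack is flat on the bench.

**Pictures:** They show no visible gap at the fence or the stop. The bottle and beaker look unmoved; the tip box was outside the last picture, but the arm did not go near it after the start.

**Minor deviations:**
- The grip was about 10 mm off the middle of the handle along its length.
- The tool was tilted by about 0.25° at the end.

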